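# Close and lock the cartridge bay of a scent dispenser

## Robot

A 7-joint arm with a two-finger parallel gripper is mounted at the origin on the work surface. World frame = base frame: x ahead of the robot, y to its left, z up, the work surface at z = 0. Lengths are in m, angles in rad, forces in N, time in s.
With the tool pointing down it reaches from about 0.425 to 0.925 m from the base axis. Payload 6.8 kg.
Tool frame: the origin (TCP) lies on the front face of the gripper's body, between the roots of the fingers; the fingertips stand 73 mm ahead of it and the grasp point (between the pads) lies 54 mm ahead of it (env.nose_length is the distance from the TCP to the fingertips, in m); z points along the fingers, y is the line along which they close (so a half turn about z gives the same grasp; the last joint's range is limited). The gripper opens to 85 mm and grips with 20 to 120 N. Pads are 22 mm wide; open, the fingers measure 114 mm over their backs; the gripper's body (76 mm by 85 mm) begins 54 mm behind the grasp point. The pads swing forward as they close: fully open they stand 13 mm farther back than shut.
Start: joints at [-1.33, 0.477, 0.022, 1.555, -0.011, 1.109, -0.083], TCP at [0.231, 0.634, 0.304] pointing down, gripper open.
Joint ranges: [-2.96, 2.96], [-0.34, 2.1], [-1.41, 1.46], [0.24, 2.44], [-1.37, 4.51], [0.17, 1.92], [-2.96, 2.96]. Speed limits (rad/s): [2.39, 2.39, 3.14, 3.14, 3.14, 3.14, 3.14].

## Interface

Orientations are given as a unit quaternion [w, x, y, z].
In Python, from cell import env, kin, camera, calibration, job gives the robot as it stands. The module is installed in compiled form; this text tells all that it offers. Calls block until the motion is done:
- env.reach(position, orientation): joint-space move of the TCP to a pose.
- env.movel(position, velocity=0.15, rot=None, stop_force=None): straight line of the TCP; rot=None keeps the orientation; velocity is the mean speed in m/s. With stop_force (N) it stops when the force on the tool has changed by that much, and returns True; else False.
- env.goto_joints(angles): joint-space move.
- env.grip(opening, f_grip=None): finger opening in m; f_grip is the grip in N (None keeps the last); returns when the fingers have stopped.
- env.dwell(seconds).
- kin.inverse_kinematics(position, orientation): joint angles nearest the present ones, or None.
- env.get_state(): the state.
- camera(name): name is "scene" or "top" or "wrist"; returns (picture, depth): 420x560x3 uint8, blue, green, red; 420x560 float32, m along the optical axis (not along the pixel's ray), 0 where there is no reading.
- calibration(name): a dict with "fx", "fy", "cx", "cy" (pixels), "rvec" (rotation vector, rad) and "tvec" (3), from world to camera coordinates, as OpenCV has them. Camera axes: x right, y down, z forward; pixel columns grow to the right and rows downward; lengths in m; the calibration is good to about 2 mm. A picture is of the moment at which its call begins: read the wrist's pose just before it. calibration takes no time and is no camera call; for the wrist camera it gives the pose at the moment of the call.
A pose or a line that the arm cannot do raises env.PlanningError and nothing moves.
- job.job_done(): hands the job in; it is judged then, once.
The state is a dict: "time": time; "qpos": joint angles; "joint_velocities": joint speeds; "joint_torque": joint torques, N m; "tcp_pos": TCP position; "orientation": TCP orientation; "force": force on the tool from outside, world axes, zero at the start; "torque": the same for the moment, N m; "opening": finger opening in m; "gripper_force": force on a finger pad.
Only numpy, scipy, OpenCV 4.12 (cv2) and the standard library are available. Lean on these libraries where they do the work, as an engineer would, in place of code of your own. Each camera call takes 0.05 s, during which the arm holds its last target. There are 200 camera calls.

## Task

Push the dispenser's sliding cover fully home with a fingertip against its rib; then set the fingertips in the slot of the white cam fastener and turn it clockwise a quarter turn, fully to its stop, so that the cover is locked. Grasp and lift nothing, and leave the pots and bottles standing where they are.

Things in the scene. Friction and masses are not known exactly. Their poses are not given: they have to be found in the camera images.
- dispenser: Grey scent-cartridge dispenser fixed to the table: flat housing 240 (x) x 320 (y) x 60 mm high. Origin under its centre at table height, z up, x and y along its sides. On top: an open bay, a flat aluminium cover with a rib that slides over it to the dispenser's -y, a 9 mm high guide rail and end stop, and a white slotted cam fastener beside the cover (-x side).
- cover (a joint): Slide of the aluminium cover, m: grows as the cover moves to the dispenser's -y. 0.070 is fully home against its stop (bay covered); 0 is fully back. Starts part open. About 2 N of friction, no spring: stays where it is left.
- rib (a point): Middle of the top edge of the cover's push rib, 89 mm above the table; moves with the cover, axes as the dispenser's. Rib: 70 mm long in x, 10 mm thick in y, standing 22 mm above the cover's upper face (67 mm above the table). Cover: 107 (x) x 130 (y) x 6 mm; 50 mm of flat plate lie behind the rib (+y side), where a fingertip can stand to push.
- latch (a joint): Turn of the cam fastener, rad: grows as it turns CLOCKWISE seen from above. 0 is unlocked, 1.571 fully locked against its stop; starts between 0 and 0.35. About 0.12 N m of friction, no spring: stays where left. Its tongue is stopped by the cover's side until the cover is home; locked, it lies across behind the cover's back (+y) edge.
- slot (a point): On the fastener's axis, at its slot's black floor, 73 mm above the table; turns with it. Round white head, 84 mm across, top 93 mm above the table. The slot, 32 mm wide, 20 mm deep, open at both ends, crosses the whole head along this point's y (joint 0: the dispenser's y; 1.571: its x). A flat steel tongue 14 mm wide points to this point's +y, its end 82 mm from the axis.
- pot_a: White lidded sample pot, 38 mm across, 40 mm high, loose; origin under its centre. Stands on the dispenser's top face.
- pot_b: White lidded sample pot, 38 mm across, 40 mm high, loose; origin under its centre. Stands on the table beside the dispenser.
- vial_a: Amber bottle with a black cap, 30 mm across, 85 mm high, loose; origin under its centre. Stands on the table beside the dispenser.
- vial_b: Amber bottle with a black cap, 30 mm across, 85 mm high, loose; origin under its centre. Stands on the table beside the dispenser.
There are look-alikes about, which are no part of the job. Leave any green look-alike of the pot_b alone. Leave any pink look-alike of the pot_a alone.

How it is judged:
By the outcome, as a careful person would: the job done as asked, in the order asked, and still so for the second after the job is handed in, with the robot touching nothing.
It also fails if it takes over 48 s, if anything falls off the work surface, if the arm or the gripper's body presses on something with over 40 N, if the wrist force passes 120 N, or if a joint passes its speed limit or range.

## Working session

There is one attempt and no reset: what is moved stays moved. The work goes in short steps, each a Python script; the robot and the scene stay as the last script left them, time stands still between calls to the robot, and variables do not carry over. Pictures are saved under pics/ and viewed, at most 10 in all, crops included, and the job is handed in when it is done.

```bash
mkdir -p pics
cat > h.py <<'E'
import numpy as np, cv2
from cell import env, kin, camera, calibration, job
def P(c,u,v,z=None,d=None):
    R=cv2.Rodrigues(np.array(c["rvec"],float))[0]; t=np.array(c["tvec"],float).ravel()
    r=np.array([(u-c["cx"])/c["fx"],(v-c["cy"])/c["fy"],1.0])
    o=-R.T@t; w=R.T@r
    return o+w*(d if d is not None else (z-o[2])/w[2])
E
python3 - <<'E'
from h import *
for n in("top","scene"):
    c=calibration(n); p,d=camera(n); cv2.imwrite(f"pics/{n}1.png",p); np.save(f"pics/{n}1.npy",d); np.save(f"pics/{n}c.npy",c,allow_pickle=True)
s=env.get_state(); print(s["time"],s["tcp_pos"],s["orientation"],s["force"],s["opening"])
E
```

```text
0.1 [0.23055301 0.63394702 0.30301742] [-8.45415591e-05  1.73524984e-01  9.84829105e-01 -8.40257886e-04] [-0.62635511 -0.40396908 -0.29055751] 0.08554329770568486
```

View pics/top1.png

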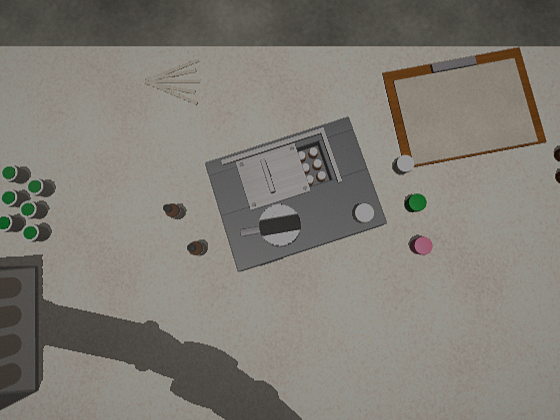

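View pics/scene1.png

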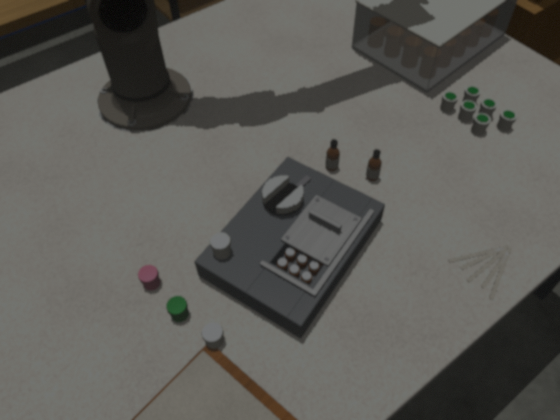

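The top view shows the dispenser with corners near (206,162), (348,118), (386,223) and (239,270). The white fastener is at (280,225) with its tongue pointing left. The cover rib is at (267,177), and the bay is open on its right. pot_a is on the housing at (364,212), pot_b at (404,163), and the vials at (170,211) and (195,247). The green (417,203) and pink (423,245) pots are look-alikes to leave alone.

Run:
```python
from h import *
c=np.load("pics/topc.npy",allow_pickle=True).item()
for n,u,v,z in[("c1",206,162,.06),("c2",348,118,.06),("c3",386,223,.06),("c4",239,270,.06),("head",280,225,.093),("tongue",243,233,.08),("ribA",262,160,.089),("ribB",272,193,.089),("pota",364,212,.1),("v1",170,211,.08),("v2",195,247,.08)]:
    print(n,P(c,u,v,z).round(4))
p=cv2.imread("pics/top1.png")[105:280,195:395]
cv2.imwrite("pics/crop1.png",cv2.resize(p,None,fx=3.4,fy=3.4,interpolation=cv2.INTER_CUBIC)[:600])
```

```text
c1 [0.6524 0.2036 0.06  ]
c2 [ 0.7505 -0.0941  0.06  ]
c3 [ 0.5286 -0.1696  0.06  ]
c4 [0.4292 0.1274 0.06  ]
head [0.5184 0.045  0.093 ]
tongue [0.5027 0.1189 0.08  ]
ribA [0.6499 0.0836 0.089 ]
ribB [0.5826 0.0621 0.089 ]
pota [ 0.5453 -0.1177  0.1   ]
v1 [0.545  0.2679 0.08  ]
v2 [0.4734 0.2139 0.08  ]
```

View pics/crop1.png

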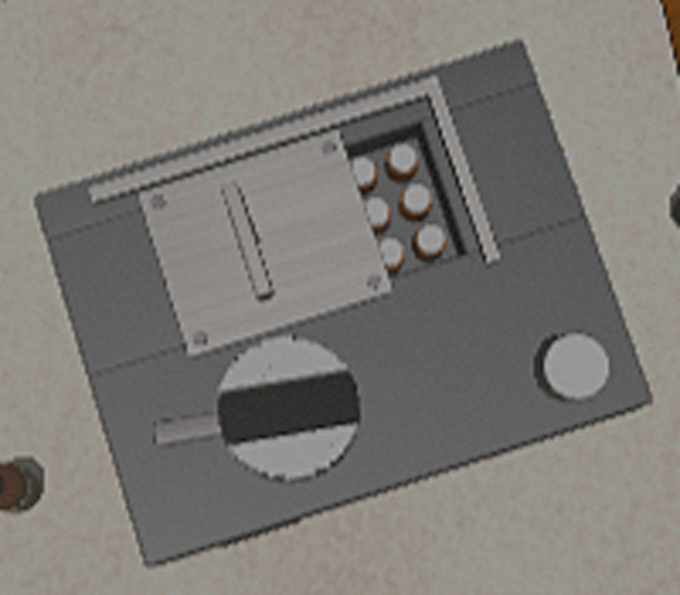

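```bash
cat >> h.py <<'E'
PSI=0.322
X=np.array([np.cos(PSI),np.sin(PSI),0]); Y=np.array([-np.sin(PSI),np.cos(PSI),0])
def Q(th):  # tool down, tool y along world angle th (rad)
    f=(th+np.pi/2)/2; return [0,float(np.cos(f)),float(np.sin(f)),0]
def look(n):
    c=calibration("wrist"); p,d=camera("wrist"); cv2.imwrite(f"pics/{n}.png",p); np.save(f"pics/{n}.npy",d); np.save(f"pics/{n}c.npy",c,allow_pickle=True)
def st(m=""):
    s=env.get_state(); print(m,round(s["time"],2),np.round(s["tcp_pos"],4),"F",np.round(s["force"],1),"T",np.round(s["torque"],2),"op",round(s["opening"],4))
    return s
E
python3 - <<'E'
from h import *
print(env.nose_length)
rib=np.array([.6163,.0729,0])
p=rib+.03*Y-.04*X; p[2]=.30
env.reach(p,Q(PSI)); st()
env.grip(0.0); print(env.get_state()["qpos"].round(2)); st()
look("w1")
E
```

```text
0.0726
 2.39 [0.5688 0.0903 0.2999] F [0.7 0.4 0. ] T [-0.05  0.03 -0.06] op 0.0854
[-0.68  0.35  0.54  1.83 -0.2   1.02  0.26]
 3.16 [0.5689 0.0887 0.3   ] F [ 0.7 -0.6  0.1] T [-0.06  0.03 -0.03] op 0.0002
```

View pics/w1.png

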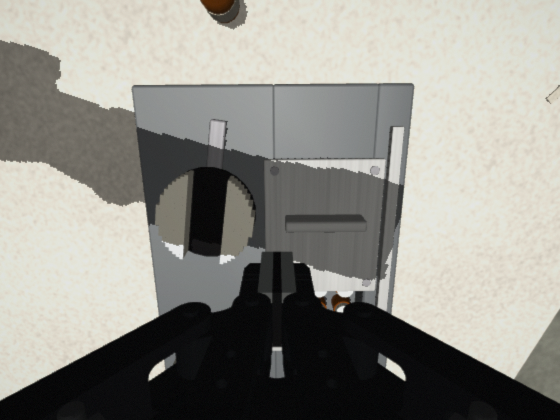

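The wrist view shows the rib's top from (286,216) to (365,216), the fastener head centred near (206,215), its tongue end at (218,122), and plate free behind the rib (above it in the image).

Run:
```python
from h import *
c=np.load("pics/w1c.npy",allow_pickle=True).item(); d=np.load("pics/w1.npy")
for n,u,v,z in[("ribA",286,219,.089),("ribB",365,219,.089),("head",206,215,.093),("headL",155,215,.093),("headR",256,215,.093),("headT",208,167,.093),("headB",205,263,.093),("tongue",218,122,.07),("tongroot",216,166,.07),("slL1",191,172,.093),("slL2",186,258,.093),("slR1",226,172,.093),("slR2",220,262,.093),("cTL",134,87,.06),("cTR",413,84,.06)]:
    a=P(c,u,v,z); print(n,a.round(4),"depthz",P(c,u,v,d=d[v,u])[2].round(4), "disp",((a-[.5902,.0168,0])@X).round(4),((a-[.5902,.0168,0])@Y).round(4))
```

```text
ribA [0.5841 0.07   0.089 ] depthz 0.0792 disp 0.0111 0.0524
ribB [0.6476 0.0912 0.089 ] depthz 0.0659 disp 0.078 0.0524
head [0.5193 0.0535 0.093 ] depthz 0.0732 disp -0.0556 0.0572
headL [0.4791 0.04   0.093 ] depthz 0.0917 disp -0.098 0.0572
headR [0.5588 0.0666 0.093 ] depthz 0.0587 disp -0.014 0.0572
headT [0.5103 0.093  0.093 ] depthz 0.0702 disp -0.0517 0.0976
headB [0.53   0.0108 0.093 ] depthz 0.0593 disp -0.059 0.0133
tongue [0.5052 0.1268 0.07  ] depthz 0.0657 disp -0.0458 0.1312
tongroot [0.5136 0.0905 0.07  ] depthz 0.0652 disp -0.0493 0.0942
slL1 [0.4984 0.0847 0.093 ] depthz 0.0802 disp -0.0656 0.0935
slL2 [0.5132 0.0102 0.093 ] depthz 0.0601 disp -0.0751 0.0181
slR1 [0.525  0.0936 0.093 ] depthz 0.0726 disp -0.0375 0.0935
slR2 [0.5421 0.0158 0.093 ] depthz 0.0926 disp -0.046 0.0143
cTL [0.4293 0.1309 0.06  ] depthz 0.0591 disp -0.1165 0.1592
cTR [0.6501 0.2073 0.06  ] depthz 0.0574 disp 0.1171 0.1618
```

Run:
```python
from h import *
O=np.array([.5902,.0168,0])
for n in("w1","top1","scene1"):
    c=np.load(f"pics/{'w1c' if n=='w1' else n[:-1]+'c'}.npy",allow_pickle=True).item(); d=np.load(f"pics/{n}.npy")
    v,u=np.mgrid[:420,:560]; R=cv2.Rodrigues(np.array(c["rvec"],float))[0]; t=np.ravel(c["tvec"])
    r=np.stack([(u-c["cx"])/c["fx"],(v-c["cy"])/c["fy"],np.ones_like(u)],-1)*d[...,None]
    w=((r-t)@R)[d>0]; L=np.c_[(w-O)@X,(w-O)@Y,w[:,2]]
    def box(x0,x1,y0,y1,z0,z1): return L[(L[:,0]>x0)&(L[:,0]<x1)&(L[:,1]>y0)&(L[:,1]<y1)&(L[:,2]>z0)&(L[:,2]<z1)]
    for k,b in(("head",(-.12,0,-.01,.12,.087,.099)),("rib",(0,.1,.03,.09,.083,.096)),("tongue",(-.08,-.01,.1,.15,.063,.085)),("top",(-.15,.15,-.2,.2,.055,.0625))):
        a=box(*b)
        if len(a)>5: print(n,k,len(a),"min",np.percentile(a,1,axis=0).round(4),"max",np.percentile(a,99,axis=0).round(4),"med",np.median(a,axis=0).round(4))
```

```text
w1 head 3847 min [-0.0971  0.0171  0.0877] max [-0.0184  0.0882  0.0937] med [-0.0709  0.0535  0.0921]
w1 rib 972 min [0.0111 0.0408 0.0836] max [0.079  0.0503 0.0897] med [0.045  0.0462 0.0879]
w1 tongue 638 min [-0.0571  0.1004  0.064 ] max [-0.041   0.1326  0.0677] med [-0.0487  0.1168  0.0661]
w1 top 29640 min [-0.1177 -0.1183  0.0572] max [0.118 0.161 0.061] med [-0.023   0.1161  0.0592]
top1 head 716 min [-0.0962  0.0148  0.0893] max [-0.0173  0.0856  0.0957] med [-0.0685  0.0504  0.0925]
top1 rib 167 min [0.012  0.0386 0.0853] max [0.0799 0.0484 0.0927] med [0.0451 0.0436 0.0886]
top1 tongue 116 min [-0.0564  0.1003  0.0631] max [-0.0202  0.1342  0.0693] med [-0.0478  0.1162  0.0662]
top1 top 10520 min [-0.1169 -0.1564  0.0563] max [0.1194 0.1583 0.0623] med [-0.0253 -0.0274  0.0597]
scene1 head 650 min [-0.0963  0.014   0.0875] max [-0.0166  0.0862  0.097 ] med [-0.0438  0.0487  0.0931]
scene1 rib 198 min [0.0122 0.0373 0.0834] max [0.0808 0.0487 0.0929] med [0.0477 0.0419 0.0887]
scene1 tongue 109 min [-0.0735  0.1011  0.063 ] max [-0.0107  0.1489  0.0699] med [-0.0468  0.1184  0.0658]
scene1 top 9215 min [-0.1163 -0.1585  0.0558] max [0.1206 0.1575 0.0624] med [-0.0142 -0.0564  0.0602]
```

```bash
cat >> h.py <<'E'
O=np.array([.5902,.0168,0])
def W(x,y,z): return O+x*X+y*Y+np.array([0,0,z])
E
python3 - <<'E'
from h import *
N=env.nose_length
env.movel(W(.0455,.073,.12+N),velocity=.25)
print(env.movel(W(.0455,.073,.0745+N),velocity=.1,stop_force=8)); st()
print(env.movel(W(.0455,-.03,.0745+N),velocity=.05,stop_force=12)); s=st()
print("disp",(s["tcp_pos"]-O)@X,(s["tcp_pos"]-O)@Y)
look("w2")
E
```

```text
False
 4.43 [0.6105 0.1004 0.1475] F [ 0.3 -0.5 -0.1] T [ 0.02 -0.01 -0.01] op 0.0004
True
 5.77 [0.6326 0.0341 0.1468] F [-0.6  0.3 -0.1] T [-0.01  0.05  0.  ] op -0.0001
disp 0.04572286338715452 0.0029622605253949094
```

View pics/w2.png

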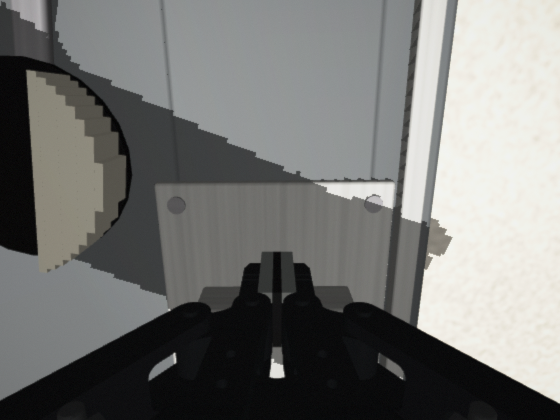

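The cover has moved about 55 mm and its back edge is now at row 183. The contact force dropped away after the stop, so I'll push again slowly to confirm it is home.

Run:
```python
from h import *
N=env.nose_length
r=lambda s:((s["tcp_pos"]-O)@Y).round(4)
for k in range(2):
    print(env.movel(W(.0455,-.025,.0745+N),velocity=.015,stop_force=14)); s=st(); print(r(s))
    env.dwell(.1)
s=st(); print(r(s))
```

```text
True
 6.58 [0.6327 0.0338 0.1461] F [-0.4 -1.   0.9] T [-0.03  0.01  0.  ] op 0.0
0.0026
True
 7.38 [0.6324 0.0332 0.1452] F [ 0.3 -0.  -0.6] T [ 0.02 -0.02 -0.  ] op 0.0001
0.0022
 7.47 [0.6321 0.0331 0.1449] F [-0.   0.1  0.5] T [-0.03  0.01 -0.  ] op -0.0
0.0022
```

Run:
```python
from h import *
N=env.nose_length
env.movel(W(.0455,.015,.0755+N),velocity=.1)
env.movel(W(.0455,.015,.13+N),velocity=.2)
env.reach(W(-.0573,.0512,.15+N),Q(PSI+np.pi/2-.125))
env.grip(.048); s=st(); print(s["qpos"].round(2), (s["tcp_pos"]-O)@X,(s["tcp_pos"]-O)@Y)
look("w3")
env.dwell(.01)
p,d=camera("scene"); np.save("pics/s3.npy",d)
c=calibration("scene"); v,u=np.mgrid[:420,:560]; R=cv2.Rodrigues(np.array(c["rvec"],float))[0]; t=np.ravel(c["tvec"])
r=np.stack([(u-c["cx"])/c["fx"],(v-c["cy"])/c["fy"],np.ones_like(u)],-1)*d[...,None]
w=((r-t)@R)[d>0]; L=np.c_[(w-O)@X,(w-O)@Y,w[:,2]]
a=L[(L[:,0]>0)&(L[:,0]<.1)&(L[:,1]>-.05)&(L[:,1]<.06)&(L[:,2]>.083)&(L[:,2]<.093)]
print("rib",len(a),np.percentile(a,[1,50,99],axis=0).round(4))
cv2.imwrite("pics/s3.png",cv2.resize(p[140:340,180:420],None,fx=3,fy=3,interpolation=cv2.INTER_CUBIC))
```

```text
9.78 [0.5197 0.0473 0.2226] F [-0.1  0.3  0.7] T [0.01 0.03 0.03] op 0.0481
[-0.32  0.33  0.13  2.01 -0.06  0.81  1.61] -0.057236616126946444 0.05121524701722105
rib 208 [[ 0.0127 -0.0201  0.0836]
 [ 0.0471 -0.0157  0.0887]
 [ 0.0812 -0.0088  0.092 ]]
```

View pics/w3.png

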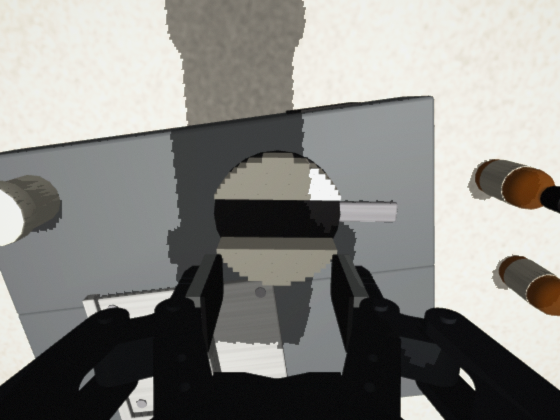

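View pics/s3.png

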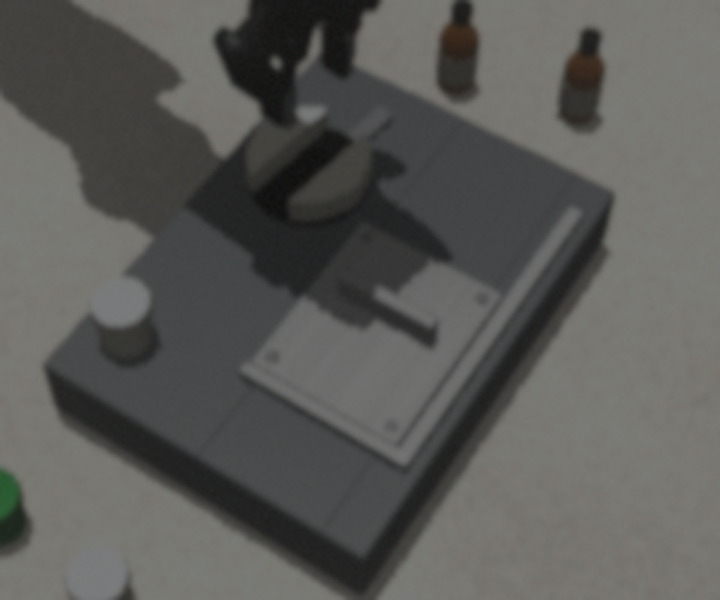

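The cover is home against the end stop. The slot lies along the finger line: head centre near (278,218), fingers symmetric about column 277. I'll descend into the slot and turn.

Run:
```python
from h import *
N=env.nose_length
a0=PSI+np.pi/2-.125
c=lambda z:W(-.0573,.0512,z+N)
env.movel(c(.105),velocity=.2)
print(env.movel(c(.077),velocity=.05,stop_force=6)); s=st("down")
z=max(.077,s["tcp_pos"][2]-N+.001)
for k,ang in enumerate(np.radians([20,40,60,75])):
    env.movel(c(z),rot=Q(a0-ang),velocity=.1); s=st(int(np.degrees(ang).round()))
    if max(abs(s["force"]))>25: break
print(s["qpos"].round(2))
```

```text
False
down 10.97 [0.5197 0.0472 0.1495] F [0.5 0.7 0.7] T [-0.03  0.04 -0.02] op 0.048
20 11.47 [0.5192 0.0474 0.1505] F [-1.5  0.7 -2. ] T [0.05 0.43 0.03] op 0.048
40 11.97 [0.5192 0.0472 0.1504] F [-3.1 -0.1 -0.9] T [0.13 0.62 0.07] op 0.0479
60 12.47 [0.5193 0.0472 0.1504] F [-3.8  0.8 -0.7] T [0.14 0.73 0.11] op 0.0483
75 12.88 [0.5198 0.0473 0.1505] F [-2.8  1.3 -2. ] T [0.29 0.55 0.04] op 0.0479
[-0.57  0.47  0.45  2.07 -0.33  0.67  0.56]
```

Run:
```python
from h import *
N=env.nose_length
a0=PSI+np.pi/2-.125
p=W(-.0573,.0512,.078+N)
for ang in range(79,111,3):
    env.movel(p,rot=Q(a0-np.radians(ang)),velocity=.1); env.dwell(.1); s=st(ang)
    if abs(s["torque"][2])>.8 or max(abs(s["force"]))>25: break
look("w4")
```

```text
79 13.22 [0.5198 0.0474 0.1507] F [-1.8  2.3 -2.2] T [0.51 0.54 0.03] op 0.0477
82 13.57 [0.5198 0.0474 0.1506] F [-2.6  2.4 -2.9] T [0.62 0.47 0.08] op 0.0478
85 13.93 [0.5198 0.0473 0.1507] F [-1.7  2.4 -1.8] T [0.67 0.39 0.01] op 0.048
88 14.28 [0.5198 0.0472 0.1507] F [-2.   2.4 -2.5] T [0.6  0.31 0.09] op 0.0482
91 14.62 [0.5198 0.0472 0.1507] F [-1.2  3.2 -1.9] T [0.61 0.21 0.12] op 0.0481
94 14.97 [0.5197 0.0474 0.1506] F [ 0.   2.6 -1.5] T [0.73 0.26 0.89] op 0.0478
```

View pics/w4.png

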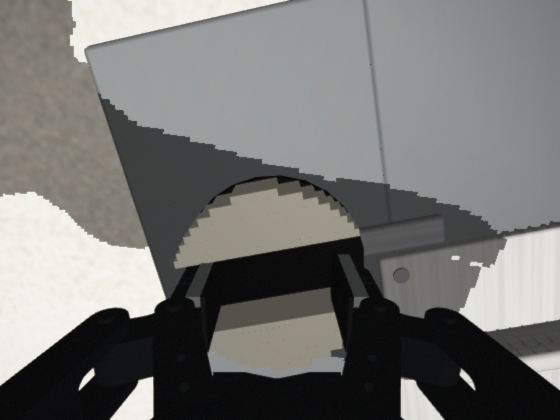

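The tongue (445,228) lies parallel to and behind the cover's back edge, and the torque has risen sharply, which fits the stop. I'll press a little more, unload within the slot's slack, lift out and check.

Run:
```python
from h import *
N=env.nose_length
a0=PSI+np.pi/2-.125
p=W(-.0573,.0512,.078+N)
for ang in(96,97.5):
    env.movel(p,rot=Q(a0-np.radians(ang)),velocity=.1); env.dwell(.15); s=st(ang)
    if abs(s["torque"][2])>2: break
env.movel(p,rot=Q(a0-np.radians(85)),velocity=.1); env.dwell(.1); st("back")
env.movel(W(-.0573,.0512,.15+N),velocity=.1)
env.movel(W(-.0573,.0512,.25+N),velocity=.2)
c=calibration("wrist"); look("w5"); d=np.load("pics/w5.npy"); st()
v,u=np.mgrid[:420,:560]; R=cv2.Rodrigues(np.array(c["rvec"],float))[0]; t=np.ravel(c["tvec"])
r=np.stack([(u-c["cx"])/c["fx"],(v-c["cy"])/c["fy"],np.ones_like(u)],-1)*d[...,None]
w=((r-t)@R); L=np.stack([(w-O)@X,(w-O)@Y,w[...,2]],-1)
m=(d>0)&(L[...,2]>.087)&(L[...,2]<.099)&(np.hypot(L[...,0]+.0573,L[...,1]-.0512)<.044)
a=L[m]
# slot walls: inner boundary lines of the head-top points, per 4 mm bin along x
xs=np.arange(-.085,-.03,.004); lo=[];hi=[]
for x in xs:
    b=a[abs(a[:,0]-x)<.002][:,1]; lo.append(b[b<.0512].max(initial=np.nan) if (b<.0512).any() else np.nan); hi.append(b[b>.0512].min() if (b>.0512).any() else np.nan)
for q in(lo,hi):
    q=np.array(q); k=~np.isnan(q); f=np.polyfit(xs[k],q[k],1); print("slot wall angle vs disp x deg",np.degrees(np.arctan(f[0])).round(2),np.nanmedian(q).round(4))
```

```text
96 15.43 [0.5197 0.0474 0.1507] F [ 0.1  1.4 -0.3] T [0.58 0.37 2.76] op 0.0481
back 15.87 [0.5199 0.0463 0.1508] F [-0.3 -0.4 -0.8] T [ 0.    0.01 -0.04] op 0.0479
 17.43 [0.5187 0.0473 0.321 ] F [ 0.4  0.4 -0.7] T [ 0.03 -0.05  0.01] op 0.0481Traceback (most recent call last):
  File "<stdin>", line 22, in <module>
    raise TypeError("expected non-empty vector for x")
TypeError: expected non-empty vector for x
```

View pics/w5.png

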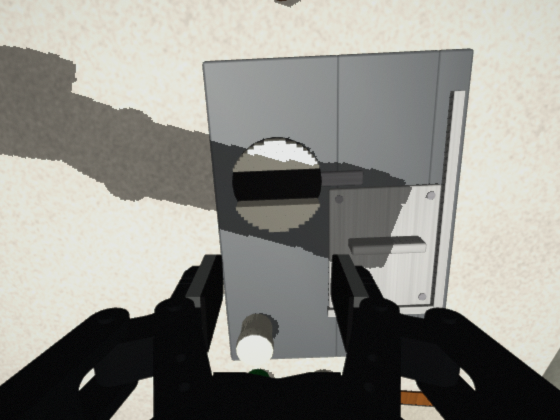

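The tongue at (345,178) and the slot are parallel to the cover's back edge at row 187. The cover is still home, the turn met 2.8 N m at its stop, and pot_a is standing where it was.

```bash
python3 -c "
from h import *
print(job.job_done())"
```

```text
the job is handed in; nothing more can be done
None
```

The cover is fully home and the cam fastener is turned clockwise to its stop, so the cover is locked; nothing was lifted, no pot or bottle was touched, and I handed the job in at about 17.5 s.

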